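Pulse the kitchen chopper: start button, then hold the dial on its third click

TASK

Run the chopper on the counter: press the larger of its two round buttons fully down and let it come up again, then turn the spring-return dial clockwise past its first two clicks to the third (not on to the end stop beyond) and hold it there for at least two seconds. The dial springs back when let go, so the program finishes while the gripper's fingers still hold it at the third click. Leave the small button unpressed and the mug, jar and bowl where they are.

Things in the scene. Friction and masses are not known exactly. Their poses are not given: they have to be found in the camera images.
- chopper: Kitchen chopper, fixed: white plastic base 200 mm (its x) by 390 mm (its y), flat top (the deck) 70 mm above the counter. Origin under its centre. 115 mm towards +y stands a clear bowl 164 mm across at most, its lid 160 mm and filling tube 187 mm above the counter. The dial is centred about 125 mm towards -y; the two buttons, 110 mm apart in x, lie at y = -35 mm.
- start_button_top (a point): Centre of the top of the large button at rest: a grey round button 36 mm across in a black ring 52 mm across and 12 mm high on the deck, the button's top 24 mm above the deck (94 mm above the counter). z up, moves with the button. This is the one to press. It and the small button may be found in either of the two button places.
- start_button (a joint): Travel of the large button downward: 0 m up, 0.008 m fully down; spring return, 2 N at first and 6 N fully down.
- lid_button_top (a point): Centre of the top of the small button, not to be pressed: grey, 20 mm across in a black ring 36 mm across and 12 mm high, top 22 mm above the deck (92 mm above the counter).
- lid_button (a joint): Travel of the small button downward: 0 m up, 0.006 m fully down.
- dial_base: The dial unit with the dial it carries: a fixed round black bezel 128 mm across, 6 mm high, on the deck. Origin at the bezel's underside on the dial's upright turning axis, 70 mm above the counter; z up. The resting dial points along its x axis, where a white line is drawn on the bezel; clockwise from it, seen from above, one, two and three white dots in a row outward mark the first, second and third click.
- dial_grip (a point): Point on the dial's turning axis to grip, 38 mm above the deck (108 mm above the counter); turns with the dial: its x axis points along the fin to its white nose, z up. The dial is a steel disc 68 mm across, top 14 mm above the deck, carrying an upright grey fin 14 mm thick that reaches from 28 mm behind the axis to 36 mm ahead of it (a low white nose to 43 mm) and whose top is 47 mm above the deck.
- dial (a joint): Turn of the dial, clockwise from above: 0 rad at rest; clicks (soft detents) at 0.40, 0.80 and 1.20 rad, end stop well past the third at 1.50. A spring always turns it back to 0 from any place, clicks included: about 0.06 N m at rest, 0.14 N m at the third click; between clicks it is 0.04 N m more (0.1 rad past each click) and then 0.04 N m less (0.1 rad before the next).
- mug: Blue mug, bystander, 80 mm across, 90 mm high, handle at its +y; origin centre of underside.
- jar: White jar with wooden cap, bystander, 68 mm across, 110 mm high; origin centre of underside.
- bowl: Terracotta bowl, bystander, 120 mm across, 55 mm high; origin centre of underside.

How it is judged:
On the way, in this order (a step that is already met when the one before it is completed fails the run):
1. the large button is pressed fully down (value of joint start_button above 0.0065 m), for 0.05 s.
2. the large button is let up again (value of joint start_button below 0.002 m), for 0.1 s.
3. the dial is held at the third click for a second (value of joint dial between 1.06 and 1.34 rad and contact force between the fingers and dial_base above 0.7 N), for 1 s.
At the end, for the whole second after the job is handed in: At the end the fingers press on the dial (over 0.7 N) and keep it still at its third click (turned 1.06 to 1.34 rad, the click being at 1.20); both buttons are up (within 2 mm), and mug, jar and bowl stand within 30 mm of where they were (all of step 3 and velocity of joint dial between -0.15 and 0.15 rad/s and value of joint each of start_button, lid_button below 0.002 m and distance of each of mug, jar, bowl from where it was at the start of the episode below 0.03 m); the arm keeps its last pose, push and grip.
It fails at once if the small button is pressed (value of joint lid_button above 0.003 m).
It fails at once if the mug, the jar or the bowl is moved more than 30 mm (distance of any of mug, jar, bowl from where it was at the start of the episode above 0.03 m).
It also fails if it takes over 51 s, if anything falls off the work surface, if the arm or the gripper's body presses on something with over 40 N, if the wrist force passes 120 N, or if a joint passes its speed limit or range.

ROBOT

A 7-joint arm with a two-finger parallel gripper is mounted at the origin on the work surface. World frame = base frame: x ahead of the robot, y to its left, z up, the work surface at z = 0. Lengths are in m, angles in rad, forces in N, time in s.
With the tool pointing down it reaches from about 0.4 to 0.85 m from the base axis. Payload 4.5 kg.
Tool frame: the origin (TCP) lies at the very end of the fingers, on their centre line; the grasp point (between the pads) lies 19 mm behind it; z points along the fingers, y is the direction in which the jaws open and shut (so a half turn about z gives the same grasp; the last joint's range is limited). The gripper opens to 88 mm and grips with 3 to 60 N. Pads are 18 mm wide; open, the fingers measure 123 mm over their backs; the gripper's body (75 mm by 187 mm) begins 45 mm behind the grasp point.
Start: joints at [-1.086, 0.689, -0.195, 1.565, 0.157, 0.902, -0.215], TCP at [0.272, 0.563, 0.239] pointing down, gripper open.
Joint ranges: [-3.01, 3.01], [-0.46, 2.08], [-1.47, 1.51], [0.13, 2.56], [-1, 4.14], [0.04, 2.09], [-2.66, 2.66]. Speed limits (rad/s): [2.57, 2.57, 3.14, 3.14, 3.14, 3.14, 3.14].

INTERFACE

Orientations are given as a unit quaternion [x, y, z, w].
In Python, from plant import telemetry, imaging, r gives the robot as it stands.
- The arm moves only by the shell command python3 -m creep 'ROWS' [FORCE]. ROWS is JSON, a list of rows, each a list of 5 numbers: the closure in counts, from 0 (fully open) to 255 (shut), then the shift along the tool's x, y, z in m, then the turn about the tool's z in degrees. In form: [[fingers, x, y, z, yaw], ...]. A call has 1 to 10 rows; each row is the pose to reach, as a shift and turn from the pose commanded when the call began, along the tool's axes at that moment; what a row does not reach only later rows make up. A row lasts 1/8 s, in which the tool goes at most 62.5 mm and 10.7 degrees, less where a joint would pass 70% of its speed; a pose out of reach is approached as far as the arm can. A call with a gripper value outside its range is refused whole. The fingers move at their own pace and stop on an object; FORCE is the grip in N (left out, the last holds). Time passes only in rows, so rows that repeat a pose let the fingers close. It gives the time, the measured TCP pose, the force and the opening at its end, in the units of the state.
- telemetry.get_state(): the state, without advancing time (a new reading comes with each control period).
- imaging.snapshot(name): name is "scene" or "top"; returns a dict with "image" (480x640x3 uint8, blue, green, red), "camera_matrix" (3x3 intrinsics, pixels), "distortion" ([k1, k2, p1, p2, k3] as OpenCV has them; the pictures are not rectified), "R" (3x3) and "t" (3): a world point X has camera coordinates R X + t. Camera axes: x right, y down, z forward; pixel columns grow to the right and rows downward; lengths in m; the calibration is good to about 2 mm. A picture is of the moment at which its call begins. There is no depth.
- r.finish_job(): hands the job in, once; it reports no verdict.
Trained networks look in a picture, given as the dict that the camera call returned (one of the last four; its "shot" number tells which), for a name from the list of things; names that differ only in an ending like _2 or _b are one class to them, and where a whole thing is asked for, a point or a joint stands for the part that bears it (a point fixed in the world has none). Each returns a list of dicts, best first, with "score" (0 to 1); they miss things now and then, are a little off and sometimes report something else, mostly with a low value. They report only what shows in the picture. A call takes as long as a camera call.
- imaging.boxes_of(picture, target): "rect" ([left, top, right, bottom] in pixels, round what is visible of it).
- imaging.trace(picture, target): "pixels" (480x640 bool, what is visible of it) and "rect" ([left, top, right, bottom] in pixels, round what is visible of it).
- imaging.place_of(picture, target): "location" ([row, column] in pixels: a listed point, or the origin of a listed thing).
The state is a dict: "clock": time; "q": joint angles; "qd": joint speeds; "joint_torque": joint torques, N m; "tool_pos": TCP position; "eef_rot": TCP orientation; "contact_force": force on the tool from outside, world axes, zero at the start; "moment": the same for the moment, N m; "opening": opening from 0.0 (shut) to 1.0 (fully open).
Only numpy, scipy, OpenCV 4.12 (cv2) and the standard library are available. Lean on these libraries where they do the work, as an engineer would, in place of code of your own. Each camera call takes 0.05 s, during which the arm holds its last target.

## Working session

There is one attempt and no reset: what is moved stays moved. The work goes in short steps, Python scripts to look and compute and a shell command to move; the robot and the scene stay as the last step left them, time stands still between calls to the robot, and variables do not carry over. Pictures are saved under pics/ and viewed, and the job is handed in when it is done.

```bash
ls; mkdir -p pics
python3 - <<'E'
from plant import telemetry, imaging, r
import cv2
s=telemetry.get_state(); print({k:s[k] for k in('clock','tool_pos','eef_rot','contact_force','opening')})
for n in("scene","top"):
    p=imaging.snapshot(n); cv2.imwrite(f"pics/{n}0.png",p["image"]); print(n,p["shot"],p["R"],p["t"])
    for t in("start_button_top","lid_button_top","dial_base","dial_grip","chopper","mug","jar","bowl"):
        print(t,[(d["location"],round(d["score"],2)) for d in imaging.place_of(p,t)[:2]])
E
```

```text
pics
{'clock': 0.0, 'tool_pos': array([0.27206849, 0.56197901, 0.2379227 ]), 'eef_rot': array([ 2.23445930e-01,  9.74715906e-01, -8.94357889e-04, -1.40496869e-04]), 'contact_force': array([-0.1454155,  0.3481696,  0.0610047]), 'opening': 0.9993133870946573}
scene 1 [[-0.04634558  0.99891349 -0.00489155]
 [ 0.81161198  0.03479988 -0.58315947]
 [-0.58235563 -0.03099691 -0.81234297]] [ 0.00949486 -0.36703757  1.48911272]
start_button_top [([304.5, 323.5], 0.82)]
lid_button_top [([256.4, 318.7], 0.62)]
dial_base [([297.0, 276.9], 0.69)]
dial_grip [([281.0, 272.8], 0.64)]
chopper [([299.9, 340.8], 0.6)]
mug [([225.6, 151.3], 0.77)]
jar [([277.3, 144.0], 0.86), ([228.4, 151.1], 0.7)]
bowl [([263.4, 523.9], 0.75), ([306.6, 322.3], 0.46)]
top 2 [[ 0.01235114 -0.99962778 -0.02432613]
 [-0.98882682 -0.0085961  -0.14882077]
 [ 0.14855627  0.02589244 -0.98856493]] [0.03894929 0.5583701  1.05165658]
start_button_top [([187.4, 325.6], 0.5)]
lid_button_top [([228.0, 484.6], 0.65), ([230.0, 333.4], 0.39)]
dial_base [([199.4, 367.5], 0.86)]
dial_grip [([197.7, 371.2], 0.95)]
chopper [([213.3, 315.1], 0.58)]
mug [([284.6, 496.7], 0.72)]
jar [([229.4, 484.0], 0.83)]
bowl [([259.3, 153.5], 0.84)]
```

View pics/scene0.png

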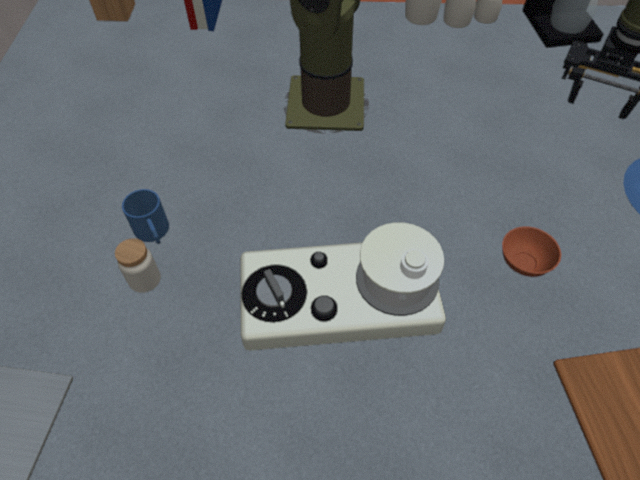

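View pics/top0.png

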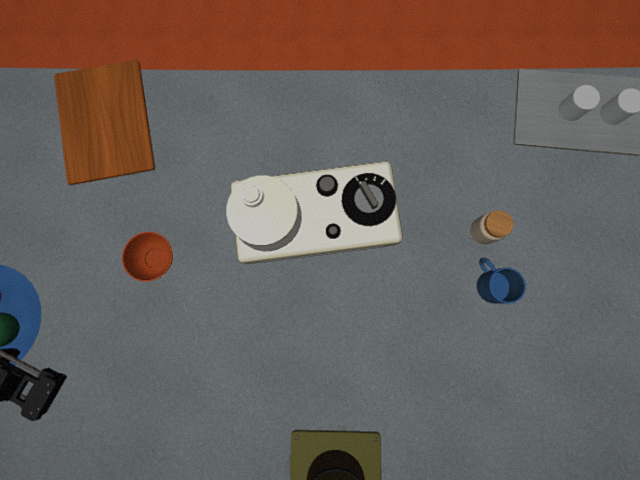

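```bash
cat > h.py <<'E'
import cv2, numpy as np
def ray(p,rc):
    K=np.array(p["camera_matrix"]);D=np.array(p["distortion"]);R=np.array(p["R"]);t=np.array(p["t"])
    u=cv2.undistortPoints(np.array([[[rc[1],rc[0]]]],float),K,D)[0,0]
    return -R.T@t, R.T@np.array([u[0],u[1],1])
def atz(p,rc,z):
    c,d=ray(p,rc); return c+d*(z-c[2])/d[2]
def proj(p,X):
    R=np.array(p["R"]);q=cv2.projectPoints(np.array(X,float).reshape(-1,3),cv2.Rodrigues(R)[0],np.array(p["t"]),np.array(p["camera_matrix"]),np.array(p["distortion"]))[0]
    return q[:,0,::-1]
E
python3 - <<'E'
from h import *
from plant import imaging
Z=dict(start_button_top=.094,lid_button_top=.092,dial_base=.07,dial_grip=.108,chopper=0,mug=0,jar=0,bowl=0)
for n in("scene","top"):
    p=imaging.snapshot(n)
    im=p["image"]; c=(slice(210,330),slice(220,430)) if n=="scene" else (slice(140,280),slice(240,440))
    cv2.imwrite(f"pics/{n}zoom.png",cv2.resize(im[c],None,fx=3.8,fy=3.8,interpolation=cv2.INTER_CUBIC))
    for t,z in Z.items():
        print(n,t,[(atz(p,d["location"],z).round(4),round(d["score"],2)) for d in imaging.place_of(p,t)[:2]])
E
```

```text
scene start_button_top [(array([0.6728, 0.026 , 0.094 ]), 0.54)]
scene lid_button_top [(array([0.5588, 0.0126, 0.092 ]), 0.45)]
scene dial_base [(array([ 0.6371, -0.0736,  0.07  ]), 0.78)]
scene dial_grip [(array([ 0.6374, -0.0746,  0.108 ]), 0.77)]
scene chopper [(array([0.6131, 0.058 , 0.    ]), 0.84)]
scene mug [(array([ 0.4351, -0.3706,  0.    ]), 0.76)]
scene jar [(array([ 0.5729, -0.3597,  0.    ]), 0.71)]
scene bowl [(array([0.5025, 0.4535, 0.    ]), 0.76)]
top start_button_top [(array([0.6608, 0.0287, 0.094 ]), 0.47), (array([0.5907, 0.0471, 0.094 ]), 0.27)]
top lid_button_top [(array([0.5562, 0.0096, 0.092 ]), 0.49)]
top dial_base [(array([ 0.6416, -0.0707,  0.07  ]), 0.7)]
top dial_grip [(array([ 0.6342, -0.0721,  0.108 ]), 0.87)]
top chopper []
top mug [(array([ 0.4437, -0.3802,  0.    ]), 0.7), (array([0.4976, 0.4558, 0.    ]), 0.57)]
top jar [(array([ 0.5767, -0.3658,  0.    ]), 0.68), (array([ 0.4406, -0.385 ,  0.    ]), 0.36)]
top bowl [(array([0.4962, 0.455 , 0.    ]), 0.71)]
```

View pics/scenezoom.png

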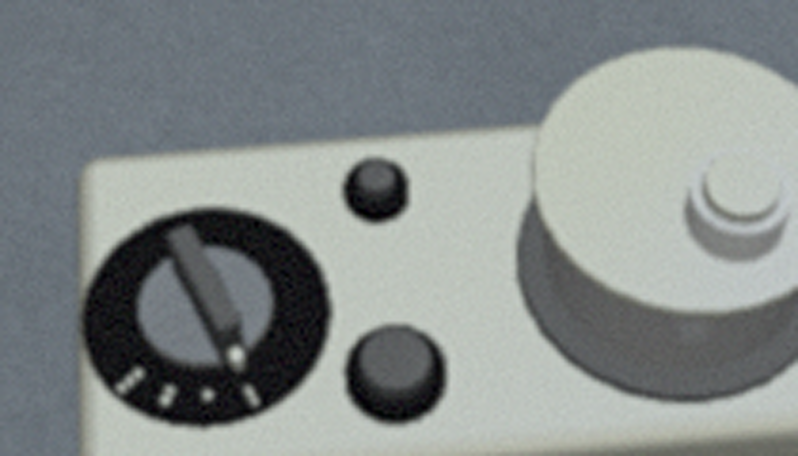

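View pics/topzoom.png

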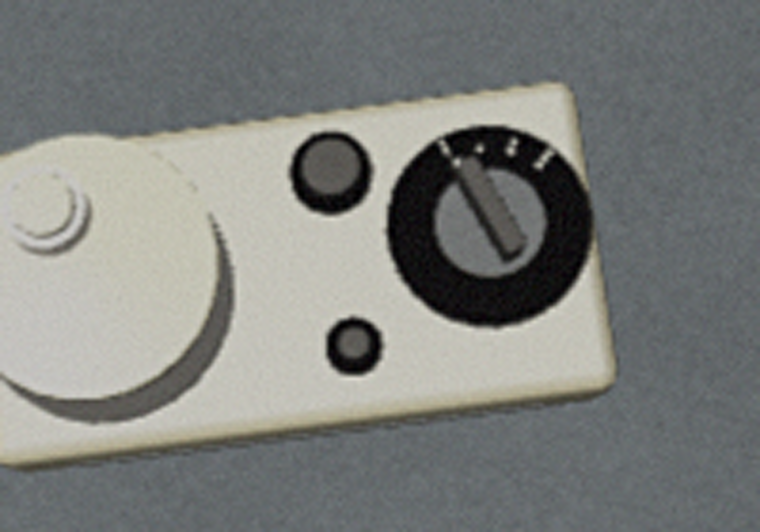

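Run:
```python
from h import *
from plant import imaging
from plant import telemetry
from scipy.spatial.transform import Rotation as Ro
s=telemetry.get_state(); print(Ro.from_quat(s["eef_rot"]).as_matrix().round(3), s["clock"])
off=dict(scene=(210,220),top=(140,240))
pts=dict(top=dict(big=(330,167,.094),small=(353,344,.092),bez=(491,226,.076),line=(449,152,.076),d3=(544,158,.076),d2=(511,148,.076),finA=(468,163,.117),finB=(513,252,.117)),
scene=dict(big=(396,358,.094),small=(377,178,.092),bez=(207,314,.076),line=(252,397,.076),d3=(130,380,.076),d2=(169,395,.076),finA=(231,328,.117),finB=(182,232,.117)))
def unz(n,x,y): return ((y+.5)/3.8-.5+off[n][0],(x+.5)/3.8-.5+off[n][1])
for n in pts:
    p=imaging.snapshot(n); W={}
    for k,(x,y,z) in pts[n].items():
        W[k]=atz(p,unz(n,x,y),z); print(n,k,W[k].round(4))
    for k in("line","d2","d3"):
        v=W[k]-W["bez"]; print(k,np.degrees(np.arctan2(v[1],v[0])).round(1),np.hypot(v[0],v[1]).round(4))
    v=W["finA"]-W["finB"]; print("fin",np.degrees(np.arctan2(v[1],v[0])),np.hypot(v[0],v[1]))
    # black bezel ellipse
    g=p["image"].max(2); m=(g<60).astype(np.uint8)
    c=proj(p,W["bez"])[0]
    cs,_=cv2.findContours(m,cv2.RETR_EXTERNAL,cv2.CHAIN_APPROX_NONE)
    for q in cs:
        if cv2.contourArea(q)>600:
            b=cv2.boundingRect(q)
            if b[0]<c[1]<b[0]+b[2] and b[1]<c[0]<b[1]+b[3]:
                w=np.array([atz(p,(y,x),.076)[:2] for x,y in q[:,0]]); (cx,cy),rr=cv2.minEnclosingCircle(w.astype(np.float32)*1000); print("bezel fit",cx,cy,rr,len(w))
```

```text
[[-0.9    0.436  0.   ]
 [ 0.436  0.9    0.   ]
 [ 0.     0.    -1.   ]] 1.8
top big [0.6671 0.0256 0.094 ]
top small [0.5581 0.0107 0.092 ]
top bez [ 0.635  -0.0738  0.076 ]
top line [ 0.6818 -0.048   0.076 ]
top d3 [ 0.6782 -0.1066  0.076 ]
top d2 [ 0.6845 -0.0863  0.076 ]
top finA [ 0.6639 -0.0567  0.117 ]
top finB [ 0.61   -0.0832  0.117 ]
line 28.9 0.0534
d2 -14.2 0.0511
d3 -37.2 0.0543
fin 26.112029819034994 0.06001455666386081
bezel fit 635.7025756835938 -72.63336944580078 62.90669631958008 165
scene big [0.6687 0.025  0.094 ]
scene small [0.5613 0.0102 0.092 ]
scene bez [ 0.6376 -0.0729  0.076 ]
scene line [ 0.6838 -0.0459  0.076 ]
scene d3 [ 0.6769 -0.1075  0.076 ]
scene d2 [ 0.6845 -0.0872  0.076 ]
scene finA [ 0.6684 -0.055   0.117 ]
scene finB [ 0.6146 -0.0845  0.117 ]
line 30.3 0.0535
d2 -17.0 0.049
d3 -41.4 0.0525
fin 28.768210308213032 0.061305565761275514
bezel fit 637.218017578125 -73.43710327148438 62.438087463378906 184
```

```bash
cat > to.py <<'E'
from h import *
import sys
from plant import telemetry
from scipy.spatial.transform import Rotation as Ro
def go(x,y,z,jaw):
    s=telemetry.get_state(); M=Ro.from_quat(s["eef_rot"]).as_matrix()
    d=M.T@(np.array([x,y,z])-s["tool_pos"]); j=np.degrees(np.arctan2(M[1,1],M[0,1]))
    print("t",s["clock"],"pos",s["tool_pos"].round(4),"jaw",j.round(2),"F",np.array(s["contact_force"]).round(2),"q",np.array(s["q"]).round(2),"op",round(s["opening"],3))
    print("shift",d.round(4),"yaw",round((j-jaw+180)%360-180,2))
go(*map(float,sys.argv[1:]))
E
python3 to.py .668 .0253 .2 44
```

```text
t 1.9 pos [0.2723 0.5626 0.2388] jaw 64.17 F [-0.8  -0.62  0.13] q [-1.09  0.69 -0.19  1.57  0.16  0.9  -0.22] op 1.003
shift [-0.5903 -0.3112  0.0387] yaw 20.17
```

```bash
python3 -m creep '[[255,-0.05,-0.026,0,2],[255,-0.1,-0.052,0,4],[255,-0.15,-0.079,0,6],[255,-0.2,-0.105,0,8],[255,-0.25,-0.131,0,10],[255,-0.3,-0.158,0,12],[255,-0.35,-0.184,0,14],[255,-0.4,-0.21,0,16],[255,-0.45,-0.237,0,18],[255,-0.5,-0.263,0,20]]' 20; python3 to.py .668 .0253 .12 44
```

```text
clock: 3.15
tool_pos: [0.6088, 0.1065, 0.2389]
eef_rot: [0.39, 0.921, 0.0, 0.0]
contact_force: [-0.0, 0.8, -0.4]
opening: 0.007
t 3.15 pos [0.6088 0.1065 0.2389] jaw 44.11 F [-0.01  0.77 -0.4 ] q [-0.16  0.68 -0.15  1.59  0.12  0.88  0.41] op 0.007
shift [-0.0995 -0.014   0.1189] yaw 0.11
```

```bash
python3 -m creep '[[255,-0.04,-0.006,0,0],[255,-0.08,-0.012,0,0],[255,-0.0995,-0.014,0.03,0],[255,-0.0995,-0.014,0.08,0],[255,-0.0995,-0.014,0.115,0],[255,-0.0995,-0.014,0.119,0],[255,-0.0995,-0.014,0.119,0]]' 20; python3 to.py .668 .0253 .0855 44
python3 - <<'E'
from plant import imaging
import cv2
for n,c in(("top",(slice(120,280),slice(230,440))),("scene",(slice(190,350),slice(220,430)))):
    im=imaging.snapshot(n)["image"][c]; cv2.imwrite(f"pics/{n}1.png",cv2.resize(im,None,fx=3.5,fy=3.5,interpolation=cv2.INTER_CUBIC))
E
```

```text
clock: 4.03
tool_pos: [0.6678, 0.0271, 0.1207]
eef_rot: [0.389, 0.921, 0.0, 0.001]
contact_force: [1.3, -0.6, 0.6]
opening: 0.003
t 4.025 pos [0.6678 0.0271 0.1207] jaw 44.17 F [ 1.34 -0.63  0.62] q [-0.04  0.89 -0.14  1.52  0.16  0.74  0.52] op 0.003
shift [-0.0014 -0.0012  0.0352] yaw 0.17
```

View pics/top1.png

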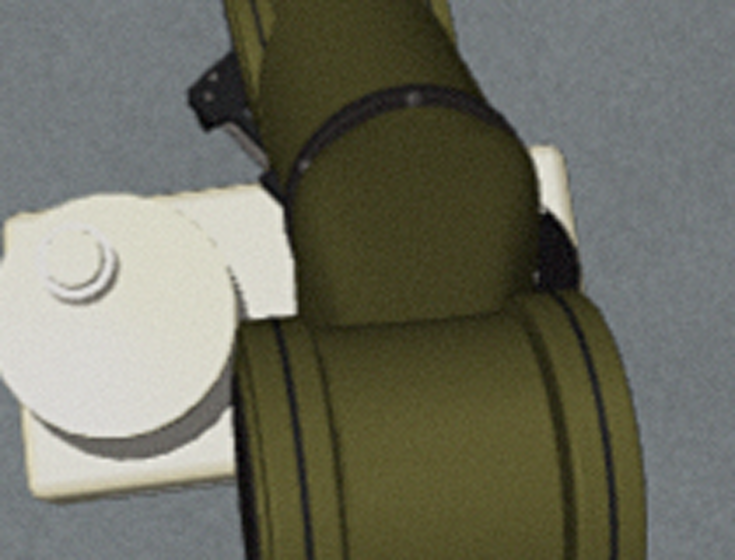

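View pics/scene1.png

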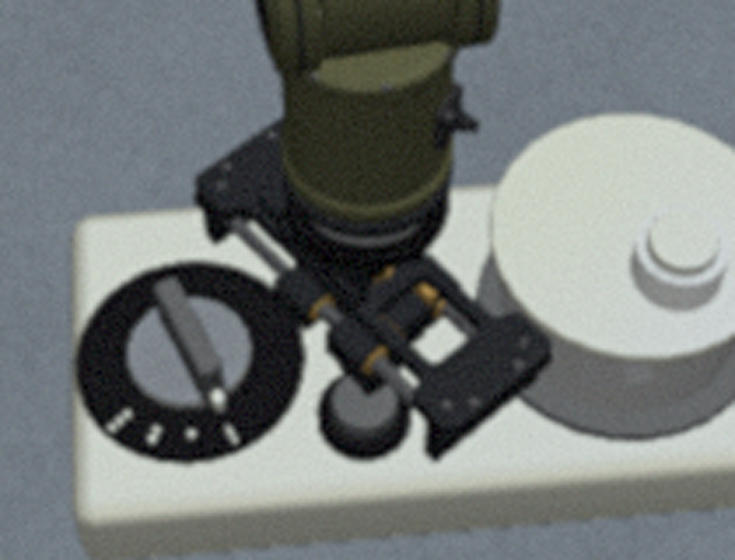

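```bash
python3 -m creep '[[255,-0.001,-0.001,0.012,0],[255,-0.001,-0.001,0.022,0],[255,-0.001,-0.001,0.028,0],[255,-0.001,-0.001,0.032,0],[255,-0.001,-0.001,0.034,0],[255,-0.001,-0.001,0.034,0],[255,-0.001,-0.001,0.034,0]]' 20; python3 to.py .668 .0253 .085 44
```

```text
clock: 5.0
tool_pos: [0.6666, 0.0253, 0.0865]
eef_rot: [0.389, 0.921, -0.0, -0.0]
contact_force: [-3.4, -0.5, 7.6]
opening: 0.005
t 5.0 pos [0.6666 0.0253 0.0865] jaw 44.16 F [-3.35 -0.49  7.63] q [-0.04  0.93 -0.13  1.54  0.17  0.68  0.52] op 0.005
shift [-0.0009  0.001   0.0015] yaw 0.16
```

```bash
python3 -m creep '[[255,0,0,0.001,0],[255,0,0,0.0025,0],[255,0,0,0.0025,0]]' 20; python3 to.py .668 .0253 .085 44
```

```text
clock: 5.38
tool_pos: [0.6667, 0.0253, 0.0863]
eef_rot: [0.39, 0.921, -0.0, 0.0]
contact_force: [-7.1, -0.7, 22.1]
opening: 0.006
t 5.375 pos [0.6667 0.0253 0.0863] jaw 44.15 F [-7.14 -0.7  22.13] q [-0.04  0.93 -0.13  1.54  0.17  0.68  0.52] op 0.006
shift [-0.0009  0.001   0.0013] yaw 0.15
```

The button is on its stop: the force rose to 22 N with no further travel. I'll lift off now.

```bash
python3 -m creep '[[255,0,0,-0.03,0],[255,0,0,-0.08,0],[200,0,0,-0.12,0],[100,0,0,-0.12,0],[0,0,0,-0.12,0]]' 20; python3 to.py .6365 -.073 .2 119.3
python3 - <<'E'
from plant import imaging
import cv2
im=imaging.snapshot("scene")["image"][190:350,220:430]; cv2.imwrite("pics/scene2.png",cv2.resize(im,None,fx=3.5,fy=3.5,interpolation=cv2.INTER_CUBIC))
E
```

```text
clock: 6.0
tool_pos: [0.6665, 0.0255, 0.2023]
eef_rot: [0.389, 0.921, -0.0, -0.001]
contact_force: [-0.2, 0.1, -0.3]
opening: 0.323
t 6.0 pos [0.6665 0.0255 0.2023] jaw 44.18 F [-0.17  0.13 -0.33] q [-0.03  0.79 -0.16  1.46  0.14  0.9   0.55] op 0.323
shift [-0.0498 -0.0901  0.0024] yaw -75.12
```

View pics/scene2.png

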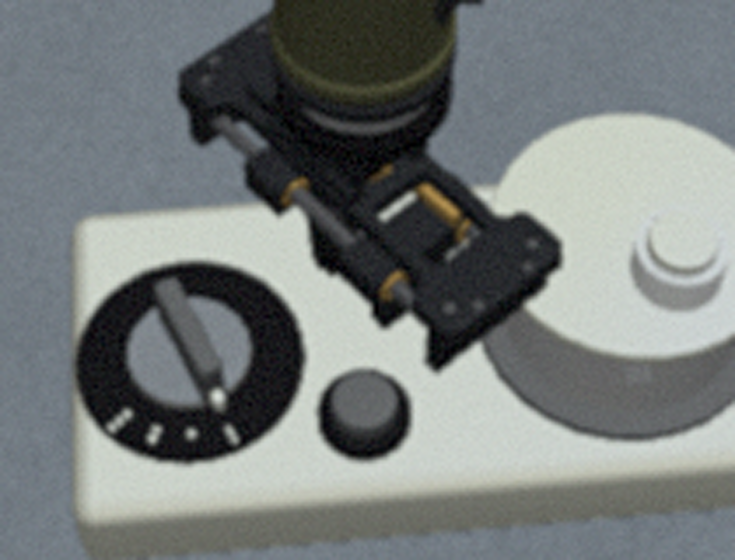

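```bash
python3 -m creep '[[70,-0.006,-0.011,0,-9.4],[70,-0.012,-0.022,0,-18.8],[70,-0.018,-0.034,0,-28.2],[70,-0.025,-0.045,0,-37.6],[70,-0.031,-0.056,0,-47],[70,-0.037,-0.067,0,-56.3],[70,-0.044,-0.079,0,-65.7],[70,-0.05,-0.09,0,-75.1],[70,-0.05,-0.09,0.03,-75.1],[70,-0.05,-0.09,0.06,-75.1]]' 20; python3 to.py .6365 -.073 .091 119.3
python3 - <<'E'
from plant import imaging
import cv2
im=imaging.snapshot("scene")["image"][190:350,220:430]; cv2.imwrite("pics/scene3.png",cv2.resize(im,None,fx=3.5,fy=3.5,interpolation=cv2.INTER_CUBIC))
E
```

```text
clock: 7.3
tool_pos: [0.6364, -0.0734, 0.1409]
eef_rot: [-0.252, 0.968, 0.001, -0.001]
contact_force: [-0.2, 0.3, -0.3]
opening: 0.726
t 7.3 pos [ 0.6364 -0.0734  0.1409] jaw 119.25 F [-0.25  0.27 -0.27] q [ 0.31  0.87 -0.5   1.59  0.52  0.82  1.68] op 0.726
shift [-0.0003  0.0002  0.0499] yaw -0.05
```

View pics/scene3.png

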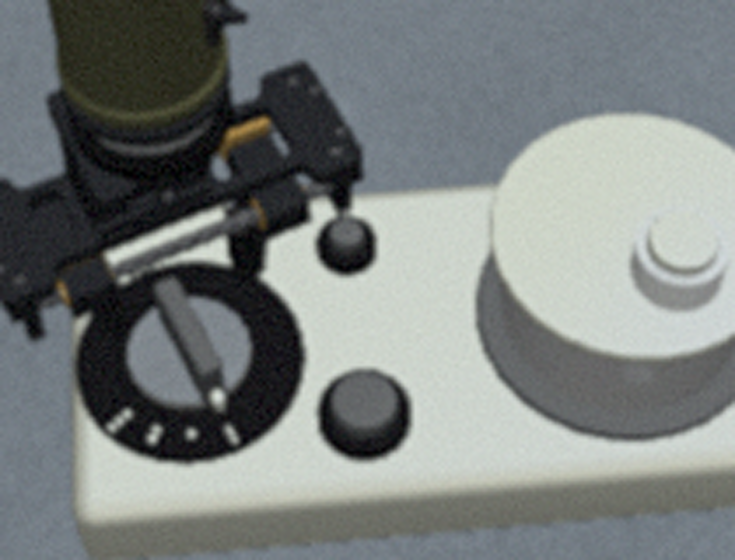

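```bash
python3 -m creep '[[70,0,0,0.03,0],[70,0,0,0.045,0],[70,0,0,0.05,0],[110,0,0,0.05,0],[150,0,0,0.05,0],[255,0,0,0.05,0],[255,0,0,0.05,0],[255,0,0,0.05,0],[255,0,0,0.05,0]]' 15; python3 to.py .6365 -.073 .091 50.5
python3 - <<'E'
from plant import imaging
import cv2
im=imaging.snapshot("scene")["image"][190:350,220:430]; cv2.imwrite("pics/scene4.png",cv2.resize(im,None,fx=3.5,fy=3.5,interpolation=cv2.INTER_CUBIC))
E
```

```text
clock: 8.48
tool_pos: [0.6372, -0.0727, 0.0934]
eef_rot: [-0.253, 0.967, 0.0, -0.0]
contact_force: [-0.9, 0.6, 1.8]
opening: 0.158
t 8.475 pos [ 0.6372 -0.0727  0.0934] jaw 119.3 F [-0.95  0.6   1.79] q [ 0.29  0.93 -0.46  1.61  0.56  0.74  1.64] op 0.158
shift [0.0007 0.0001 0.0024] yaw 68.8
```

View pics/scene4.png

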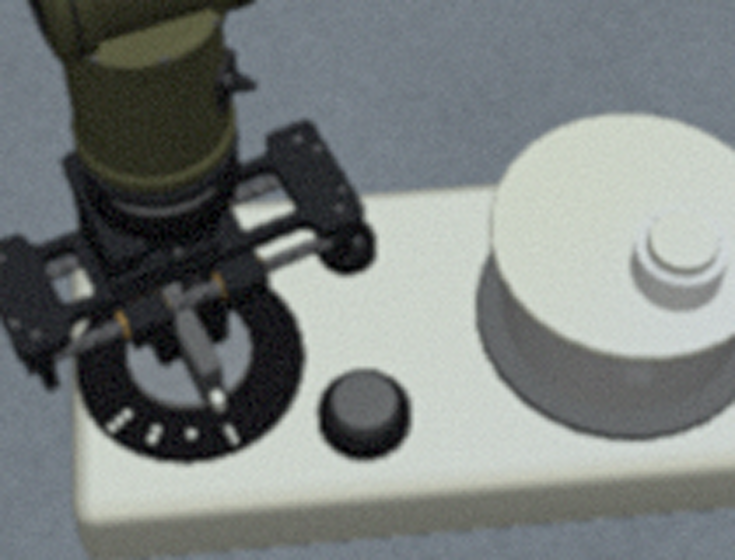

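```bash
python3 -m creep '[[255,0,0,0,7],[255,0,0,0,14],[255,0,0,0,21],[255,0,0,0,28],[255,0,0,0,35],[255,0,0,0,42],[255,0,0,0,49],[255,0,0,0,56],[255,0,0,0,63],[255,0,0,0,69]]' 20; python3 to.py .6365 -.073 .091 50.5
python3 - <<'E'
from plant import imaging
import cv2
im=imaging.snapshot("scene")["image"][190:350,220:430]; cv2.imwrite("pics/scene5.png",cv2.resize(im,None,fx=3.5,fy=3.5,interpolation=cv2.INTER_CUBIC))
E
```

```text
clock: 9.78
tool_pos: [0.6371, -0.0727, 0.0934]
eef_rot: [0.341, 0.94, 0.0, -0.0]
contact_force: [-2.0, 1.2, 1.7]
opening: 0.158
t 9.775 pos [ 0.6371 -0.0727  0.0934] jaw 50.11 F [-2.02  1.21  1.68] q [ 0.12  0.89 -0.15  1.62  0.19  0.64  0.75] op 0.158
shift [ 0.0003 -0.0006  0.0024] yaw -0.39
```

View pics/scene5.png

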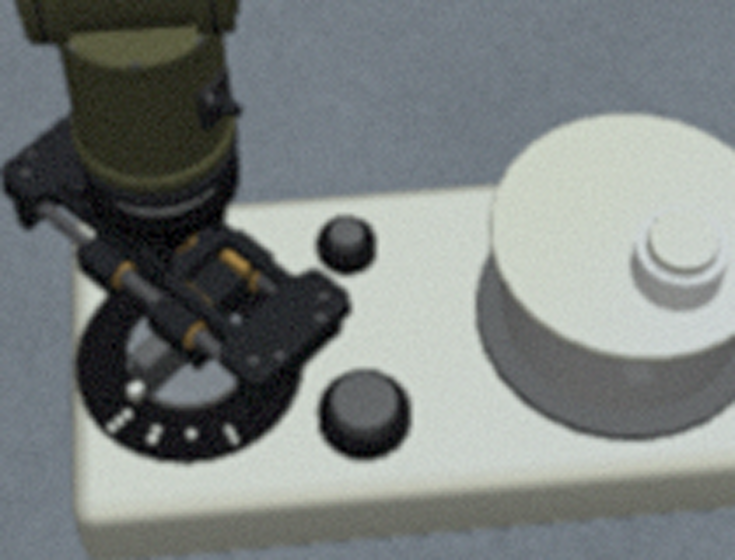

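```bash
python3 -m creep '[[255,0,0,0,0],[255,0,0,0,0],[255,0,0,0,0],[255,0,0,0,0],[255,0,0,0,0],[255,0,0,0,0],[255,0,0,0,0],[255,0,0,0,0],[255,0,0,0,0],[255,0,0,0,0]]' 20 >/dev/null;  python3 -m creep '[[255,0,0,0,0],[255,0,0,0,0],[255,0,0,0,0],[255,0,0,0,0],[255,0,0,0,0],[255,0,0,0,0],[255,0,0,0,0],[255,0,0,0,0],[255,0,0,0,0],[255,0,0,0,0]]' 20; python3 to.py .6365 -.073 .091 50.5
python3 - <<'E'
from h import *
from plant import imaging
p=imaging.snapshot("scene"); im=p["image"]
cv2.imwrite("pics/scene6.png",im)
for z in(.085,.095,.105):
    a=[]
    for x,y in((217,399),(135,390)):
        w=atz(p,((y+.5)/3.5-.5+190,(x+.5)/3.5-.5+220),z); a.append(np.arctan2(w[1]+.073,w[0]-.6372)); print(z,np.hypot(w[1]+.073,w[0]-.6372).round(4))
    print(z,"turn",a[0]-a[1])
for t,z in(("mug",0),("jar",0),("bowl",0)): print(t,[atz(p,d["location"],z).round(3) for d in imaging.place_of(p,t)[:1]])
E
```

```text
clock: 12.32
tool_pos: [0.6372, -0.0728, 0.0934]
eef_rot: [0.34, 0.941, 0.0, -0.0]
contact_force: [-3.4, 1.7, 5.1]
opening: 0.16
t 12.325 pos [ 0.6372 -0.0728  0.0934] jaw 50.3 F [-3.39  1.73  5.15] q [ 0.12  0.89 -0.15  1.62  0.19  0.64  0.75] op 0.16
shift [ 0.0004 -0.0006  0.0024] yaw -0.2
0.085 0.0346
0.085 0.0374
0.085 turn 1.3495279140746304
0.095 0.0399
0.095 0.0404
0.095 turn 1.1759206970987475
0.105 0.0453
0.105 0.0439
0.105 turn 1.0322469487432673
mug [array([ 0.435, -0.38 , -0.   ])]
jar []
bowl [array([0.502, 0.452, 0.   ])]
```

View pics/scene6.png

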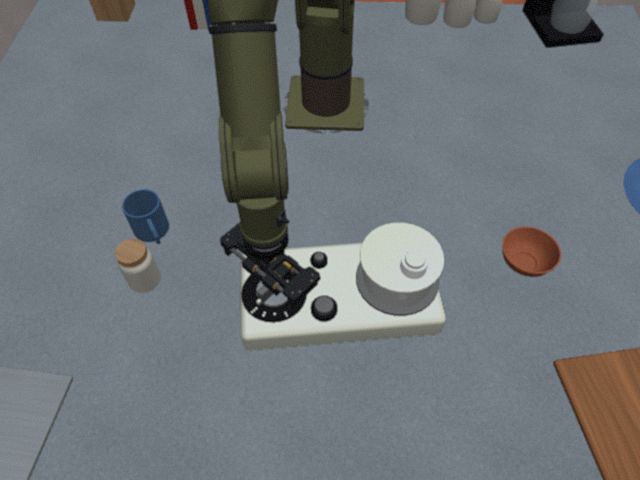

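```bash
python3 -m creep '[[255,0,0,-0.001,0],[255,0,0,-0.002,0],[255,0,0,-0.002,0],[255,0,0,-0.002,0],[255,0,0,-0.002,0],[255,0,0,-0.002,0],[255,0,0,-0.002,0],[255,0,0,-0.002,0]]' 20; python3 to.py .6365 -.073 .091 50.5
python3 - <<'E'
from h import *
from plant import imaging
p=imaging.snapshot("scene"); im=p["image"][190:350,220:430]
cv2.imwrite("pics/scene7.png",cv2.resize(im,None,fx=3.5,fy=3.5,interpolation=cv2.INTER_CUBIC))
for t in("jar",): print(t,[atz(p,d["location"],0).round(3) for d in imaging.place_of(p,t)[:1]])
E
```

```text
clock: 13.52
tool_pos: [0.6371, -0.0728, 0.0936]
eef_rot: [0.34, 0.941, 0.0, -0.001]
contact_force: [5.3, 0.8, -21.5]
opening: 0.161
t 13.525 pos [ 0.6371 -0.0728  0.0936] jaw 50.29 F [  5.29   0.79 -21.55] q [ 0.12  0.89 -0.15  1.62  0.19  0.64  0.75] op 0.161
shift [ 0.0003 -0.0005  0.0026] yaw -0.21
jar [array([ 0.574, -0.357,  0.   ])]
```

View pics/scene7.png

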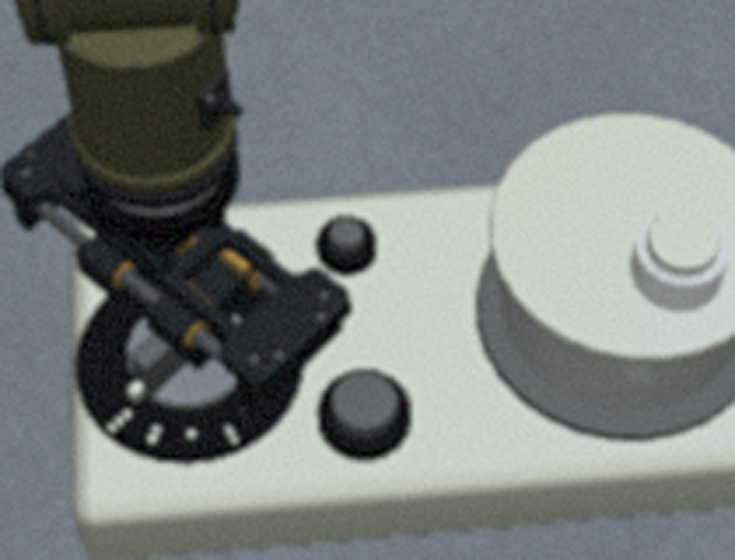

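```bash
python3 -m creep '[[255,0,0,0.0008,0],[255,0,0,0.0016,0],[255,0,0,0.0016,0],[255,0,0,0.0016,0],[255,0,0,0.0016,0],[255,0,0,0.0016,0],[255,0,0,0.0016,0],[255,0,0,0.0016,0],[255,0,0,0.0016,0],[255,0,0,0.0016,0]]' 20; python3 to.py .6365 -.073 .091 50.5
```

```text
clock: 14.88
tool_pos: [0.6371, -0.0728, 0.0935]
eef_rot: [0.34, 0.941, 0.0, -0.0]
contact_force: [0.8, 3.3, -16.9]
opening: 0.153
t 14.875 pos [ 0.6371 -0.0728  0.0935] jaw 50.28 F [  0.78   3.27 -16.89] q [ 0.12  0.89 -0.15  1.62  0.19  0.64  0.75] op 0.153
shift [ 0.0004 -0.0005  0.0025] yaw -0.22
```

```bash
python3 -m creep '[[255,0,0,0.0005,0],[255,0,0,0.0005,0],[255,0,0,0.0005,0],[255,0,0,0.0005,0],[255,0,0,0.0005,0],[255,0,0,0.0005,0],[255,0,0,0.0005,0],[255,0,0,0.0005,0]]' 20; python3 to.py .6365 -.073 .091 50.5
```

```text
clock: 15.88
tool_pos: [0.6372, -0.0729, 0.0935]
eef_rot: [0.34, 0.941, 0.0, -0.0]
contact_force: [-2.5, 4.7, -5.8]
opening: 0.155
t 15.875 pos [ 0.6372 -0.0729  0.0935] jaw 50.28 F [-2.48  4.7  -5.79] q [ 0.12  0.89 -0.15  1.62  0.19  0.64  0.75] op 0.155
shift [ 0.0004 -0.0005  0.0025] yaw -0.22
```

```bash
python3 - <<'E'
from plant import r
print(r.finish_job())
E
python3 to.py .6365 -.073 .091 50.5
```

```text
the job is handed in; nothing more can be done
None
the job is handed in; nothing more can be done
```

I pressed the large button and turned the dial to its third click, and the job was handed in at about 16 s with the gripper still holding the dial. The job reports no verdict, so whether it passed is not confirmed.

- **Large button:** I pushed it down to its stop. The tool stopped at 86.3 mm and the force rose to 22 N with no further travel. The picture after lifting showed the button up again. The small button was never touched.
- **Dial:** I gripped the fin (opening about 14 mm, matching its thickness) and turned it 69° clockwise. I then held it there for about 6 s.
    - The arm's own angle gives 1.20 rad.
    - The picture estimate was 1.18 rad if the nose is at 95 mm height, which fits its distance from the axis. It is sensitive to that assumed height: 1.35 rad at 85 mm and 1.03 rad at 105 mm. The nose does point at the three dots.
- **Mug, jar and bowl:** They were all found within about 10 mm of where they started, which is roughly the detector's scatter.
- **Vertical force in the grip:** The grip closed about 2.4 mm above the commanded height. My first correction overshot and pulled upward on the dial with about 21 N. I eased that to about 6 N before handing in, and the dial angle did not change.

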